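Load the sieve shaker and set its clamp plate

TASK

Set up the small sieve shaker for an empty check run: stack the two loose sieves on its receiving pan, the fine brass one at the bottom and the coarse steel one on top, each fully nested in the rim below it. Then lower the clamp plate over both guide rods until it rests flush on the top sieve, and let go. Leave the dish of dark grit and the specimen jar where they stand.

Things in the scene. Friction and masses are not known exactly. Their poses are not given: they have to be found in the camera images.
- shaker: Sieve shaker, fixed: grey box 150 (x) x 160 (y) x 50 mm high, control panel on its -x side. A round table on top (to z = 58) carries a fixed steel receiving pan in the middle and two upright steel guide rods, 10 mm thick with tapered tips, at y = +60 and -60 mm, tips at z = 163. Origin: centre of the underside, z up; place and yaw vary.
- pan_rim (a point): Centre of the receiving pan's open mouth, at the height of its rim (80 mm above the worktop). The pan is 64 mm outside diameter, 58.4 mm inside, 22 mm high.
- fine_sieve: Loose fine sieve, brass, close gauze, 28 mm high. Frame 64 mm outside diameter, z = 6 to 28, open rim at the top 58.4 mm inside; below it a skirt 54.8 mm outside, 6 mm high, foot slightly tapered, which nests in the rim beneath until the frame's shoulder (z = 6) rests on that rim. Gauze just above the shoulder. Origin: centre of the skirt's underside, z up; it stands on its skirt.
- fine_sieve_rim (a point): Centre of the fine sieve's upper rim, 28 mm above its origin.
- coarse_sieve: Loose coarse sieve: stainless steel grey frame with wide open mesh (8 mm), otherwise the same shape, sizes and origin as the fine sieve.
- coarse_sieve_rim (a point): Centre of the coarse sieve's upper rim, 28 mm above its origin.
- clamp_plate: Loose clamp plate: aluminium, 50 (x) x 150 (y) x 8 mm, two 14 mm through holes at y = +60 and -60 mm; black rubber gasket disc, 68 mm across, 4 mm thick, under its middle (z 0 to 4; plate z 4 to 12); black bridge handle on top. Origin: centre of the gasket's underside, z up. It lies gasket down on the worktop; either way round fits the rods.
- plate_handle (a point): Centre of the clamp plate's black handle bar, 37 mm above the plate's origin; the bar is 18 mm wide (x), 82 mm long (y) and 20 mm high, with 15 mm of free space between it and the plate.
- grit_dish: Bystander: glass petri dish, 85 mm across, 16 mm high, with dark grit. Origin: centre of the underside.
- specimen_jar: Bystander: clear specimen jar with a red lid, 68 mm across, 72 mm high. Origin: centre of the underside.
There are look-alikes about, which are no part of the job. There is more than one size of the fine_sieve; the job needs the larger.

How it is judged:
On the way:
1. both sieves are nested on the pan, coarse over fine (horizontal distance between fine_sieve and pan_rim below 0.004 m and z of fine_sieve in the frame of pan_rim between -0.008 and -0.0045 m and angle between each of fine_sieve, coarse_sieve's own z axis and vertical below 0.06 rad and horizontal distance between coarse_sieve and fine_sieve_rim below 0.004 m and z of coarse_sieve in the frame of fine_sieve_rim between -0.008 and -0.0045 m), for 0.2 s.
At the end, for the whole second after the job is handed in: Fine sieve nested in the pan and coarse sieve in the fine one (shoulders within 1.5 mm of the rims, centred within 4 mm, level within 0.06 rad); clamp plate over both rods, gasket on the top rim (within 2 mm, centred within 5 mm, level within 0.05 rad); all at rest (all of step 1 and horizontal distance between clamp_plate and pan_rim below 0.005 m and z of clamp_plate in the frame of coarse_sieve_rim between -0.003 and 0.002 m and z of clamp_plate in the frame of pan_rim between 0.04 and 0.0465 m and angle between clamp_plate's own z axis and vertical below 0.05 rad and angle between the y axis of clamp_plate and the y axis of shaker, either way round below 0.12 rad and linear speed of each of fine_sieve, coarse_sieve, clamp_plate below 0.01 m/s); the robot touches nothing.
It fails at once if the grit dish or the specimen jar was pushed more than 40 mm or tipped over (distance of any of grit_dish, specimen_jar from where it was at the start of the episode above 0.04 m or angle between any of grit_dish, specimen_jar's own z axis and vertical above 0.5 rad).
It also fails if it takes over 61 s, if anything falls off the work surface, if the arm or the gripper's body presses on something with over 40 N, if the wrist force passes 120 N, or if a joint passes its speed limit or range.

ROBOT

A 6-joint arm with a two-finger parallel gripper is mounted at the origin on a cart in front of the work surface, level with it; the furniture and walls round the work are solid. World frame = base frame: x ahead of the robot, y to its left, z up, the work surface at z = 0. Lengths are in m, angles in rad, forces in N, time in s.
With the tool pointing down it reaches from about 0.325 to 0.9 m from the base axis. Payload 6.1 kg.
Tool frame: the origin (TCP) lies on the front face of the gripper's body, between the roots of the fingers; the fingertips stand 73 mm ahead of it and the grasp point (between the pads) lies r.hold_point_z ahead of it (r.hold_point_z is the distance from the TCP to the grasp point, in m); z points along the fingers, y is the line along which they close (so a half turn about z gives the same grasp; the last joint's range is limited). The gripper opens to 85 mm and grips with 20 to 120 N. Pads are 22 mm wide; open, the fingers measure 114 mm over their backs; the gripper's body (76 mm by 85 mm) begins 54 mm behind the grasp point. The pads swing forward as they close: fully open they stand 13 mm farther back than shut.
Start: joints at [1.135, 0.22, 1.526, -0, 1.395, -0.126], TCP at [0.191, 0.595, 0.304] pointing down, gripper open.
Joint ranges: [-2.98, 2.98], [-0.91, 2.08], [0.09, 2.57], [-1.24, 4.39], [0.2, 2.65], [-2.68, 2.68]. Speed limits (rad/s): [2.57, 2.57, 3.01, 3.14, 3.14, 3.14].

INTERFACE

Orientations are given as a rotation vector (axis times angle).
In Python, from cell import r gives the robot as it stands.
- The arm moves only by the tool servo_tool, never from a script. Its argument "commands" is a list of rows, each an object with "linear": the shift along the tool's x, y, z as a fraction of full scale, a list of three; "twist": the turn, a rotation vector about the tool's x, y, z as a fraction of full scale, a list of three. In form: [{"linear": [x, y, z], "twist": [ax, ay, az]}, ...]. A call has 1 to 20 rows; each row shifts and turns the commanded pose from where the row before left it, along the tool's axes as they then stand; what a row does not reach is not made up. Full scale, the value 1, is 2 cm for a shift and 4 degrees for a turn. A row lasts 1/8 s, in which the tool goes at most 62.5 mm and 10.7 degrees, less where a joint would pass 70% of its speed; a pose out of reach is approached as far as the arm can. A call with a number of a shift or a turn outside -1 to 1 is refused whole. A call with a gripper value outside its range is refused whole. "grip" is the opening, from 0 (shut) to 1 (fully open), set as the call begins (left out, the last holds). The fingers move at their own pace and stop on an object; "grip_force" is the grip in N (left out, the last holds). Time passes only in rows, so rows that do not move let the fingers close. It gives the time, the measured TCP pose, the force, the opening and the grip force at its end, in the units of the state.
- r.get_state(): the state, without advancing time (a new reading comes with each control period).
- r.capture(name): name is "scene" or "side" or "wrist"; returns the picture (480x640x3 uint8, red, green, blue); there is no depth.
- r.camera_params(name): a dict with "fx", "fy", "cx", "cy" (pixels), "dist" ([k1, k2, p1, p2, k3] as OpenCV has them; the pictures are not rectified), "world_to_cam" (4x4, takes a point from world to camera coordinates). Camera axes: x right, y down, z forward; pixel columns grow to the right and rows downward; lengths in m; the calibration is good to about 2 mm. A picture is of the moment at which its call begins: read the wrist's pose just before it. camera_params takes no time and is no camera call; for the wrist camera it gives the pose at the moment of the call.
- r.finish_job(): hands the job in; it is judged then, once.
The state is a dict: "t": time; "qpos": joint angles; "qvel": joint speeds; "joint_efforts": joint torques, N m; "eef_pos": TCP position; "ee_rot": TCP orientation; "wrist_force": force on the tool from outside, world axes, zero at the start; "wrist_torque": the same for the moment, N m; "width": finger opening in m; "grasp_force": force on a finger pad.
Only numpy, scipy, OpenCV 4.12 (cv2) and the standard library are available. Lean on these libraries where they do the work, as an engineer would, in place of code of your own. Each camera call takes 0.05 s, during which the arm holds its last target. There are 200 camera calls.

## Working session

There is one attempt and no reset: what is moved stays moved. The work goes in short steps, Python scripts to look and compute and a tool call to move; the robot and the scene stay as the last step left them, time stands still between calls to the robot, and variables do not carry over. Pictures are saved under pics/ and viewed, at most 13 in all, crops included, and the job is handed in when it is done.

Besides the shell and the picture viewer there is one more tool, called as name(argument=value, ...) on one line, values as JSON. servo_tool: Moves the arm, as the interface text tells. Shift numbers are shares of 2 cm and turn numbers shares of 4 degrees, none past 1 either way. Its arguments: {"type":"object","properties":{"commands":{"type":"array"},"grip":{"type":"number"},"grip_force":{"type":"number"}},"required":["commands"]}

```bash
ls; mkdir -p pics; cat > h.py <<'E'
import numpy as np, cv2
from cell import r
def ray(cam,uv,z=None,P=None):
    P=P or r.camera_params(cam)
    K=np.array([[P['fx'],0,P['cx']],[0,P['fy'],P['cy']],[0,0,1.]])
    n=cv2.undistortPoints(np.array(uv,float).reshape(-1,1,2),K,np.array(P['dist'],float)).reshape(-1,2)
    T=np.array(P['world_to_cam']);R=T[:3,:3];o=-R.T@T[:3,3]
    d=np.c_[n,np.ones(len(n))]@R
    if z is None: return o,d
    return o+d*((z-o[2])/d[:,2])[:,None]
def proj(cam,pts,P=None):
    P=P or r.camera_params(cam)
    K=np.array([[P['fx'],0,P['cx']],[0,P['fy'],P['cy']],[0,0,1.]])
    T=np.array(P['world_to_cam'])
    return cv2.projectPoints(np.array(pts,float).reshape(-1,3),cv2.Rodrigues(T[:3,:3])[0],T[:3,3],K,np.array(P['dist'],float))[0].reshape(-1,2)
def save(cam,name):
    im=r.capture(cam); cv2.imwrite(f'pics/{name}.png',im[:,:,::-1]); return im
E
python3 - <<'E'
from h import *
np.set_printoptions(precision=4,suppress=True)
for c in ['scene','side','wrist']:
    P=r.camera_params(c); T=np.array(P['world_to_cam']); print(c,P['fx'],-T[:3,:3].T@T[:3,3],T[2,:3])
    save(c,c+'0')
s=r.get_state(); print(s, r.hold_point_z)
E
```

```text
pics
scene 544.1233495084447 [ 0.     -0.4127  0.8015] [ 0.5838  0.2554 -0.7707]
side 474.30305688225695 [ 0.5662 -0.9661  0.4058] [ 0.0012  0.9191 -0.394 ]
wrist 390.948993343426 [0.123  0.6148 0.3731] [ 0.2591 -0.0854 -0.9621]
{'t': 0.15, 'qpos': array([ 1.1349,  0.2211,  1.5273,  0.    ,  1.3947, -0.1261]), 'qvel': array([ 0.    , -0.0028, -0.0029, -0.0011, -0.0007,  0.0005]), 'joint_efforts': array([  0.0003, -49.7492, -38.9901,  -0.0004,   0.0072,   0.    ]), 'eef_pos': array([0.1904, 0.5949, 0.303 ]), 'ee_rot': array([-0.4846, -3.1035,  0.0023]), 'wrist_force': array([ 0.0917, -0.0384, -0.5318]), 'wrist_torque': array([-0.0335, -0.0129,  0.0438]), 'grasp_force': 0.0, 'width': 0.08550425174480612} 0.0539
```

View pics/scene0.png

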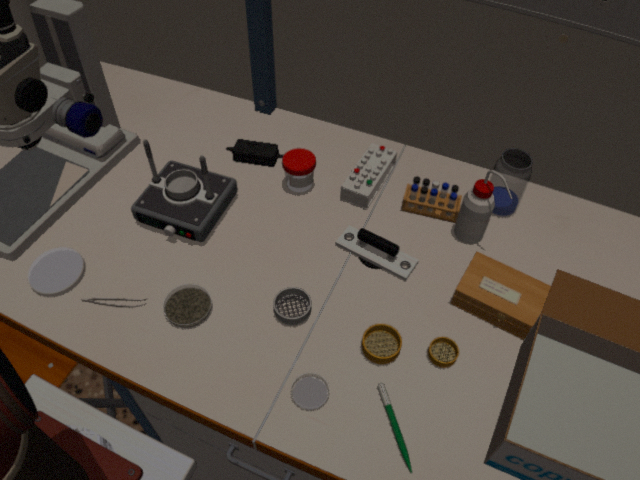

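View pics/side0.png

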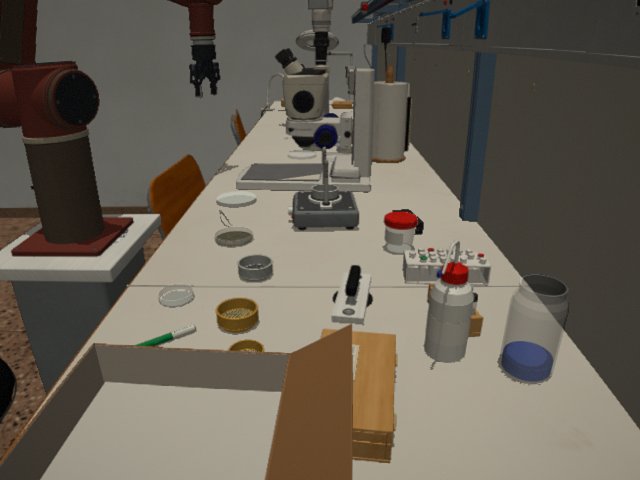

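The scene view shows the shaker (pan at about 183,186), coarse sieve (292,305), large brass sieve (382,343), small brass look-alike (443,351), plate handle (378,242), dish (188,305) and jar (299,168). The side view agrees: pan (325,192), coarse (255,267), fine (237,314), plate (352,295).

```bash
python3 - <<'E'
from h import *
np.set_printoptions(precision=4,suppress=True)
a=cv2.imread('pics/scene0.png')
c1=cv2.resize(a[130:245,125:245],None,fx=3.3,fy=3.3,interpolation=cv2.INTER_CUBIC)
c2=cv2.resize(a[220:283,330:422],None,fx=4.3,fy=4.3,interpolation=cv2.INTER_CUBIC)
can=np.zeros((600,800,3),np.uint8); can[:c1.shape[0],:c1.shape[1]]=c1; can[:c2.shape[0],400:400+c2.shape[1]]=c2
c3=cv2.resize(a[280:370,265:410],None,fx=2.7,fy=2.4,interpolation=cv2.INTER_CUBIC); can[300:300+c3.shape[0],400:400+c3.shape[1]]=c3
cv2.imwrite('pics/crop1.png',can)
for n,uv,z in [('pan',(183,186),.08),('coarse',(292,303),.028),('fine',(382,340),.028),('small',(443,350),.02),('plate',(378,242),.037),('plateholeL',(349,237),.012),('holeR',(406,266),.012),('dish',(188,305),.01),('jarlid',(299,160),.072),('rodL',(148,142),.163),('rodR',(203,158),.163),('bottle',(480,190),.1),('box',(480,265),.05)]:
    print(n,ray('scene',uv,z)[0])
for n,uv,z in [('pan',(325,190),.08),('coarse',(255,260),.028),('fine',(237,307),.028),('plate',(352,280),.037),('rodtip',(324,150),.163)]: print(n,ray('side',uv,z)[0])
# brass
hsv=cv2.cvtColor(a,cv2.COLOR_BGR2HSV)
m=cv2.inRange(hsv,(12,110,50),(35,255,255)); 
for c in cv2.findContours(m,cv2.RETR_EXTERNAL,cv2.CHAIN_APPROX_NONE)[0]:
    if cv2.contourArea(c)>150: print(cv2.boundingRect(c),cv2.contourArea(c))
E
```

```text
pan [0.5576 0.102  0.08  ]
coarse [ 0.4382 -0.1808  0.028 ]
fine [ 0.4336 -0.3429  0.028 ]
small [ 0.4604 -0.4392  0.02  ]
plate [ 0.6148 -0.2695  0.037 ]
plateholeL [ 0.6238 -0.2107  0.012 ]
holeR [ 0.603  -0.3304  0.012 ]
dish [ 0.3702 -0.014   0.01  ]
jarlid [ 0.7192 -0.0632  0.072 ]
rodL [0.5628 0.1645 0.163 ]
rodR [0.5662 0.0486 0.163 ]
bottle [ 0.7574 -0.4118  0.1   ]
box [ 0.6292 -0.4532  0.05  ]
pan [0.5721 0.0903 0.08  ]
coarse [ 0.4418 -0.1774  0.028 ]
fine [ 0.4358 -0.3439  0.028 ]
plate [ 0.6152 -0.2722  0.037 ]
rodtip [0.5697 0.1403 0.163 ]
(255, 440, 90, 40) 168.5
(428, 337, 31, 31) 689.5
(362, 324, 40, 40) 1207.5
(0, 321, 85, 72) 2571.5
(0, 313, 253, 128) 477.0
(451, 252, 189, 133) 9288.5
(402, 184, 60, 39) 990.0
```

View pics/crop1.png

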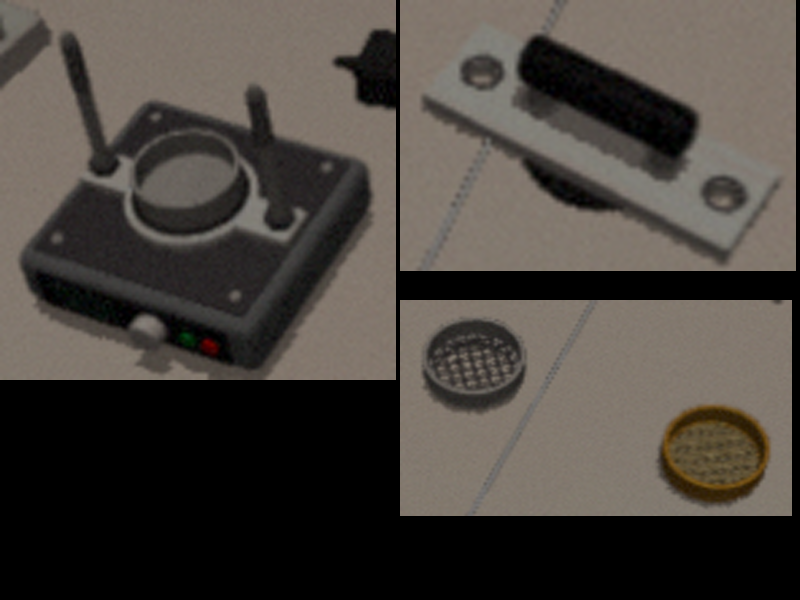

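The crop shows the pan rim ellipse centre near scene px (181,181), rod bases near (156,180) and (210,196), and plate holes near (349,236) and (405,265), so the plate is yawed about −10°. First move: head for the pan, turning so the fingers close along shaker x and stay clear of the rods.

servo_tool(commands=[{"linear": [-0.31,-0.95,0],"twist": [0,0,1]},{"linear": [-0.37,-0.93,0],"twist": [0,0,1]},{"linear": [-0.44,-0.9,0],"twist": [0,0,1]},{"linear": [-0.5,-0.87,0],"twist": [0,0,1]},{"linear": [-0.56,-0.83,0],"twist": [0,0,1]},{"linear": [-0.62,-0.79,0],"twist": [0,0,1]},{"linear": [-0.67,-0.74,0],"twist": [0,0,1]},{"linear": [-0.72,-0.69,0],"twist": [0,0,1]},{"linear": [-0.77,-0.64,0],"twist": [0,0,1]},{"linear": [-1,0.17,0],"twist": [0,0,1]},{"linear": [-1,0.24,0],"twist": [0,0,1]},{"linear": [-1,0.31,0],"twist": [0,0,1]},{"linear": [-0.99,0.38,0],"twist": [0,0,1]},{"linear": [-0.96,0.45,0],"twist": [0,0,1]},{"linear": [-0.93,0.51,0],"twist": [0,0,1]},{"linear": [-0.89,0.58,0],"twist": [0,0,1]},{"linear": [-0.85,0.64,0],"twist": [0,0,1]},{"linear": [-0.8,0.7,0],"twist": [0,0,1]}])

```text
t: 2.4
eef_pos: [0.3265, 0.2816, 0.3037]
ee_rot: [-2.219, -2.224, 0.001]
wrist_force: [-0.2, 0.9, -0.1]
width: 0.0853
grasp_force: 0.0
```

servo_tool(commands=[{"linear": [-0.75,1,0],"twist": [0,0,0]},{"linear": [-0.75,1,0],"twist": [0,0,0]},{"linear": [-0.75,1,0],"twist": [0,0,0]},{"linear": [-0.75,1,0],"twist": [0,0,0]},{"linear": [-0.75,1,0],"twist": [0,0,0]},{"linear": [-0.75,1,0],"twist": [0,0,0]},{"linear": [-0.75,1,0],"twist": [0,0,0]},{"linear": [-0.75,1,0],"twist": [0,0,0]},{"linear": [-0.75,1,0],"twist": [0,0,0]},{"linear": [-0.75,1,0],"twist": [0,0,0]},{"linear": [-0.75,1,0],"twist": [0,0,0]},{"linear": [-0.75,0.9,0],"twist": [0,0,0]}])

```text
t: 3.9
eef_pos: [0.5662, 0.1023, 0.3037]
ee_rot: [-2.217, -2.226, 0.0]
wrist_force: [0.1, 0.6, -0.2]
width: 0.0851
grasp_force: 0.0
```

```bash
python3 - <<'E'
from h import *
np.set_printoptions(precision=4,suppress=True)
P=r.camera_params('wrist'); im=save('wrist','wpan')
np.save('wpan_P.npy',P,allow_pickle=True)
print(r.get_state()['eef_pos'])
print(proj('wrist',[(.56,.10,.08),(.563,.16,.163),(.566,.04,.163)],P))
g=cv2.cvtColor(im,cv2.COLOR_RGB2GRAY)
c=cv2.HoughCircles(cv2.GaussianBlur(g,(5,5),1),cv2.HOUGH_GRADIENT,1,10,param1=80,param2=25,minRadius=35,maxRadius=90)
print(c[0][:8] if c is not None else None)
E
```

```text
[0.5678 0.1005 0.3037]
[[309.0048 224.0438]
 [312.4191 149.8528]
 [316.816  351.2625]]
[[319.5 200.5  48.1]
 [125.5 316.5  43.8]
 [293.5 202.5  64.1]
 [311.5 211.5  46.3]
 [294.5 190.5  62.8]
 [322.5 211.5  47.6]
 [126.5 306.5  37.8]
 [339.5 220.5  66. ]]
```

View pics/wpan.png

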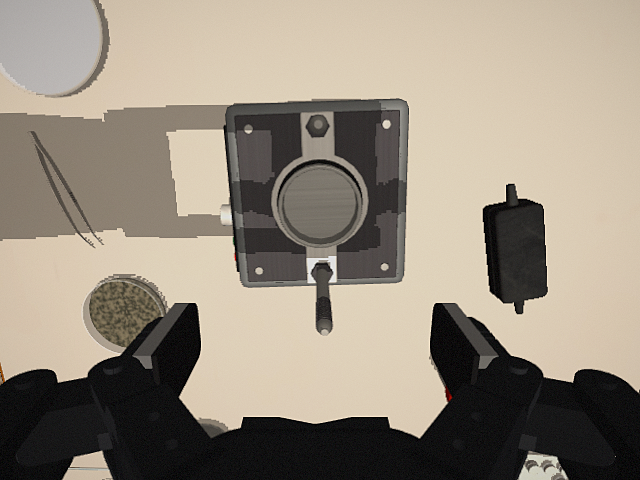

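The wrist view shows the pan mouth centred near (320,203), the −y rod tip at (323,329), the +y rod seen end-on at (318,125), and the shaker box corners. I'll zoom in on it and cast edge candidates.

```bash
python3 - <<'E'
from h import *
np.set_printoptions(precision=4,suppress=True)
P=np.load('wpan_P.npy',allow_pickle=True).item()
a=cv2.imread('pics/wpan.png')
for n,uv in [('tip-',(323.5,330)),('tip+',(318,122))]: print(n,ray('wrist',uv,.163,P)[0])
print('base-',ray('wrist',(321.5,270),.06,P)[0],'base+',ray('wrist',(318,126),.06,P)[0])
# box bottom/top corners
for uv in [(227,103),(408,99),(404,282),(239,286)]: print(ray('wrist',uv,.05,P)[0][:2])
# radial edge profile from (320,204)
g=cv2.cvtColor(a,cv2.COLOR_BGR2GRAY).astype(float)
for ang in range(0,360,30):
    c,s=np.cos(np.radians(ang)),np.sin(np.radians(ang))
    pr=[int(cv2.getRectSubPix(g.astype(np.float32),(1,1),(320+k*c,204+k*s))[0,0]) for k in range(34,58)]
    print(ang,pr)
cv2.imwrite('pics/wpancrop.png',cv2.resize(a[90:340,220:420],None,fx=2.4,fy=2.4,interpolation=cv2.INTER_CUBIC))
E
```

```text
tip- [0.5699 0.0545 0.163 ]
tip+ [0.5658 0.1741 0.163 ]
base- [0.5704 0.055  0.06  ] base+ [0.5666 0.1731 0.06  ]
[0.495  0.1904]
[0.6372 0.194 ]
[0.6441 0.0403]
[0.4971 0.0358]
0 [117, 98, 62, 52, 95, 118, 117, 89, 87, 134, 147, 150, 155, 124, 66, 42, 45, 48, 44, 48, 46, 47, 47, 49]
30 [100, 71, 58, 61, 65, 99, 115, 115, 123, 141, 150, 133, 70, 44, 44, 46, 44, 46, 47, 47, 47, 47, 48, 46]
60 [74, 68, 68, 68, 64, 70, 108, 120, 115, 128, 147, 67, 43, 45, 47, 45, 47, 45, 46, 45, 42, 64, 78, 77]
90 [89, 72, 78, 73, 71, 63, 93, 123, 124, 100, 149, 152, 150, 148, 150, 147, 150, 147, 147, 136, 231, 237, 149, 150]
120 [99, 74, 72, 74, 71, 67, 98, 125, 123, 106, 136, 125, 52, 42, 46, 44, 43, 45, 45, 45, 44, 42, 41, 59]
150 [116, 108, 78, 68, 69, 85, 111, 118, 115, 107, 124, 150, 150, 104, 50, 44, 45, 47, 44, 46, 47, 46, 47, 46]
180 [115, 119, 112, 82, 84, 119, 122, 116, 78, 43, 120, 150, 146, 150, 151, 115, 36, 44, 46, 47, 49, 49, 42, 47]
210 [117, 119, 118, 100, 106, 117, 115, 74, 19, 9, 46, 132, 151, 149, 148, 148, 132, 75, 39, 46, 52, 68, 86, 83]
240 [117, 114, 102, 112, 122, 114, 80, 35, 12, 14, 14, 65, 146, 149, 147, 149, 150, 127, 51, 43, 44, 44, 46, 47]
270 [121, 108, 106, 116, 142, 106, 67, 50, 11, 13, 18, 86, 167, 157, 153, 155, 152, 153, 154, 152, 156, 157, 156, 153]
300 [120, 109, 102, 114, 135, 112, 74, 29, 12, 16, 47, 134, 159, 154, 154, 156, 142, 82, 40, 46, 48, 47, 49, 48]
330 [116, 112, 100, 100, 116, 125, 99, 47, 5, 39, 132, 152, 145, 146, 148, 116, 61, 41, 46, 47, 51, 48, 46, 48]
```

View pics/wpancrop.png

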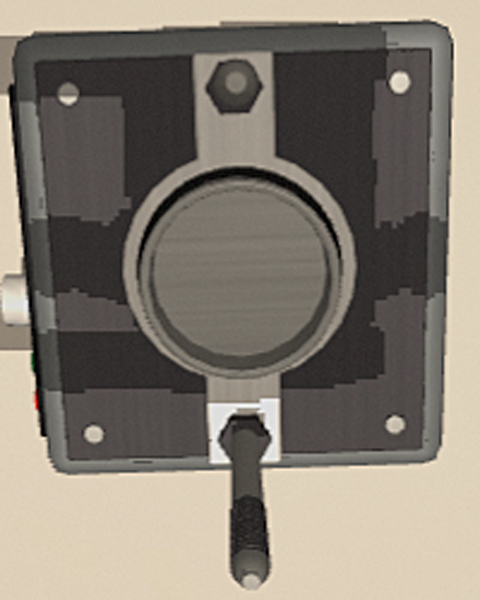

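```bash
python3 - <<'E'
from h import *
np.set_printoptions(precision=4,suppress=True)
P=np.load('wpan_P.npy',allow_pickle=True).item()
a=cv2.imread('pics/wpan.png')
g=cv2.cvtColor(a,cv2.COLOR_BGR2GRAY).astype(np.float32)
pts=[]
for ang in range(180,361,10):   # rim over dark shadow: clean outer edge; plus near side dips by hand
    c,s=np.cos(np.radians(ang)),np.sin(np.radians(ang))
    pr=np.array([cv2.getRectSubPix(g,(1,1),(320+k*c,204+k*s))[0,0] for k in np.arange(36,46,.25)])
    i=np.where(pr<75)[0]
    i=[j for j in i if j>6]
    if i: k=36+.25*i[0]; pts.append((320+k*c,204+k*s))
pts+= [(320,204+42.7),(320+42.7*np.cos(np.radians(120)),204+42.7*np.sin(np.radians(120)))]
w=ray('wrist',pts,.08,P)[:,:2]
A=np.c_[2*w,np.ones(len(w))];x=np.linalg.lstsq(A,(w**2).sum(1),rcond=None)[0]
print('pan',x[:2],np.sqrt(x[2]+x[0]**2+x[1]**2), (np.linalg.norm(w-x[:2],axis=1)*1000))
for n,uv in [('tip-',(324,331.5)),('tip+',(318.3,124.2))]: print(n,ray('wrist',uv,.163,P)[0])
# fine + coarse from scene, far-arc of rim
a=cv2.imread('pics/scene0.png');hsv=cv2.cvtColor(a,cv2.COLOR_BGR2HSV);S=r.camera_params('scene')
m=cv2.inRange(hsv,(12,90,40),(35,255,255))[315:375,355:412]
c=max(cv2.findContours(m,cv2.RETR_EXTERNAL,cv2.CHAIN_APPROX_NONE)[0],key=cv2.contourArea)[:,0]+[355,315]
w=ray('scene',c,.028,S)[:,:2]
o=np.array([0,-.4127]); ctr=w.mean(0); u=(ctr-o)/np.linalg.norm(ctr-o)
f=w[(w-ctr)@u>0.004]
from scipy.optimize import least_squares
q=least_squares(lambda p:np.linalg.norm(f-p,axis=1)-.032,ctr,loss='soft_l1',f_scale=.001); print('fine',q.x,np.abs(q.fun).mean())
E
```

```text
pan [0.5683 0.1139] 0.031699737059553236 [32.1913 28.9855 32.0203 31.8586 31.8766 32.0589 31.8419 31.9524 32.0162
 31.8477 31.8125 31.9139 31.609  31.4546 31.6466 31.6452 31.459  31.4703
 32.1319 32.0656]
tip- [0.5702 0.0535 0.163 ]
tip+ [0.566 0.173 0.163]
fine [ 0.4319 -0.343 ] 0.0004915587507377016
```

servo_tool(commands=[{"linear": [-1,-0.31,0],"twist": [0,0,0]},{"linear": [-1,-0.31,0],"twist": [0,0,0]},{"linear": [-1,-0.31,0],"twist": [0,0,0]},{"linear": [-1,-0.31,0],"twist": [0,0,0]},{"linear": [-1,-0.31,0],"twist": [0,0,0]},{"linear": [-1,-0.31,0],"twist": [0,0,0]},{"linear": [-1,-0.31,0],"twist": [0,0,0]},{"linear": [-1,-0.31,0.2],"twist": [0,0,0]},{"linear": [-1,-0.31,0.2],"twist": [0,0,0]},{"linear": [-1,-0.31,0.2],"twist": [0,0,0]},{"linear": [-1,-0.31,0.2],"twist": [0,0,0]},{"linear": [-1,-0.31,0.2],"twist": [0,0,0]},{"linear": [-1,-0.31,0.2],"twist": [0,0,0]},{"linear": [-1,-0.31,0.2],"twist": [0,0,0]},{"linear": [-1,-0.31,0.2],"twist": [0,0,0]},{"linear": [-1,-0.31,0.2],"twist": [0,0,0]},{"linear": [-1,-0.31,0.2],"twist": [0,0,0]},{"linear": [-1,-0.31,0.2],"twist": [0,0,0]},{"linear": [-1,-0.31,0.2],"twist": [0,0,0]},{"linear": [-1,-0.31,0.2],"twist": [0,0,0]}])

```text
t: 6.45
eef_pos: [0.442, -0.2984, 0.2519]
ee_rot: [2.216, 2.226, -0.0]
wrist_force: [-0.2, -0.2, 0.6]
width: 0.0855
grasp_force: 0.0
```

servo_tool(commands=[{"linear": [-1,-0.31,0],"twist": [0,0,0]},{"linear": [-1,-0.31,0],"twist": [0,0,0]},{"linear": [0,0,0],"twist": [0,0,0]}])

```text
t: 6.82
eef_pos: [0.4301, -0.339, 0.2521]
ee_rot: [2.218, 2.224, -0.0]
wrist_force: [-0.2, -0.6, 0.6]
width: 0.0851
grasp_force: 0.0
```

```bash
python3 - <<'E'
from h import *
np.set_printoptions(precision=4,suppress=True)
print(r.get_state()['eef_pos'])
P=r.camera_params('wrist'); im=save('wrist','wfine'); print(r.get_state()['eef_pos'])
hsv=cv2.cvtColor(im,cv2.COLOR_RGB2HSV)
m=cv2.inRange(hsv,(12,110,60),(32,255,255)); m=cv2.morphologyEx(m,cv2.MORPH_OPEN,np.ones((3,3)))
for c in cv2.findContours(m,cv2.RETR_EXTERNAL,cv2.CHAIN_APPROX_NONE)[0]:
    if len(c)>60:
        h=cv2.convexHull(c)[:,0]; (x,y),rad=cv2.minEnclosingCircle(h); 
        w=ray('wrist',h,.028,P)[:,:2]
        A=np.c_[2*w,np.ones(len(w))];q=np.linalg.lstsq(A,(w**2).sum(1),rcond=None)[0]
        print((x,y),rad,cv2.contourArea(h),q[:2],np.sqrt(q[2]+q[0]**2+q[1]**2))
E
```

```text
[ 0.4301 -0.339   0.2521]
[ 0.4303 -0.3381  0.2519]
(536.0, 467.5) 21.360109329223633 747.0 [ 0.6401 -0.5791] 0.019498675607048453
(532.01220703125, 334.963134765625) 68.00648498535156 4758.0 [ 0.6177 -0.4366] 0.05544813450285061
(80.0, 326.5) 17.9514217376709 107.0 [ 0.2395 -0.4314] 0.016544691402246875
(350.1085205078125, 331.9560546875) 29.17323875427246 2469.5 [ 0.4588 -0.4349] 0.025728482879408966
(73.0, 291.0) 15.524274826049805 100.5 [ 0.234  -0.3981] 0.013054248446850067
(319.339599609375, 225.5055694580078) 41.82905197143555 5314.0 [ 0.4319 -0.3439] 0.032458758605380826
(47.0, 141.0) 67.08213806152344 1153.0 [ 0.3073 -0.28  ] 0.08903117771742214
(29.5, 34.0) 34.615848541259766 250.0 [ 0.239  -0.2057] 0.01926966167018583
```

View pics/wfine.png

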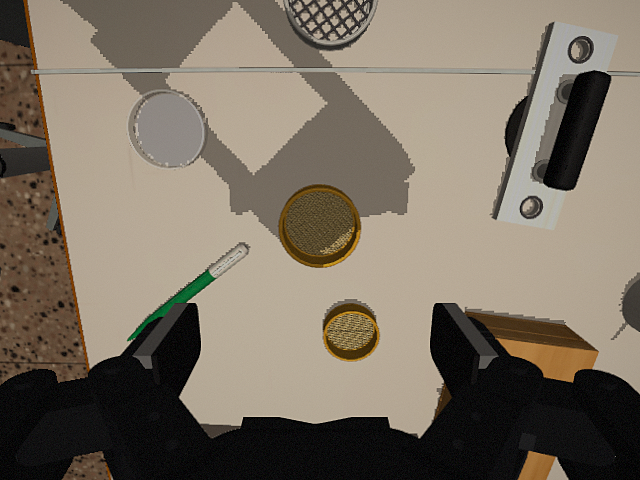

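The wrist view shows the large brass sieve at (319,226), the small look-alike at (350,332) and the plate at upper right. The cast radius of 32.5 mm matches the larger one. Descending on it.

servo_tool(commands=[{"linear": [-0.3,0.08,1],"twist": [0,0,0]},{"linear": [0,0,1],"twist": [0,0,0]},{"linear": [0,0,1],"twist": [0,0,0]},{"linear": [0,0,1],"twist": [0,0,0]},{"linear": [0,0,1],"twist": [0,0,0]},{"linear": [0,0,1],"twist": [0,0,0]},{"linear": [0,0,1],"twist": [0,0,0]},{"linear": [0,0,1],"twist": [0,0,0]},{"linear": [0,0,0.8],"twist": [0,0,0]},{"linear": [0,0,0.35],"twist": [0,0,0]},{"linear": [0,0,0],"twist": [0,0,0]}])

```text
t: 8.25
eef_pos: [0.432, -0.343, 0.0683]
ee_rot: [-2.216, -2.226, -0.0]
wrist_force: [-0.0, 0.4, 0.2]
width: 0.0855
grasp_force: 0.0
```

servo_tool(commands=[{"linear": [0,0,0],"twist": [0,0,0]},{"linear": [0,0,0],"twist": [0,0,0]},{"linear": [0,0,0],"twist": [0,0,0]},{"linear": [0,0,0],"twist": [0,0,0]}], grip=0.6, grip_force=30)

```text
t: 8.75
eef_pos: [0.4328, -0.3439, 0.0701]
ee_rot: [2.215, 2.225, -0.0]
wrist_force: [-1.0, -0.0, 6.1]
width: 0.0623
grasp_force: 33.6
```

servo_tool(commands=[{"linear": [0,0,-0.3],"twist": [0,0,0]},{"linear": [0,0,-1],"twist": [0,0,0]},{"linear": [0,0,-1],"twist": [0,0,0]},{"linear": [0.5,0.15,-1],"twist": [0,0,0]},{"linear": [1,0.3,-1],"twist": [0,0,0]},{"linear": [1,0.3,-1],"twist": [0,0,0]},{"linear": [1,0.3,-1],"twist": [0,0,0]},{"linear": [1,0.3,-1],"twist": [0,0,0]},{"linear": [1,0.3,-1],"twist": [0,0,0]},{"linear": [1,0.3,-1],"twist": [0,0,0]},{"linear": [1,0.3,-1],"twist": [0,0,0]},{"linear": [1,0.3,-1],"twist": [0,0,0]},{"linear": [1,0.3,0],"twist": [0,0,0]},{"linear": [1,0.3,0],"twist": [0,0,0]},{"linear": [1,0.3,0],"twist": [0,0,0]},{"linear": [1,0.3,0],"twist": [0,0,0]}])

```text
t: 10.75
eef_pos: [0.506, -0.0922, 0.2961]
ee_rot: [2.216, 2.226, 0.001]
wrist_force: [-0.2, -0.7, -1.2]
width: 0.0625
grasp_force: 33.3
```

servo_tool(commands=[{"linear": [1,0.3,0],"twist": [0,0,0]},{"linear": [1,0.3,0],"twist": [0,0,0]},{"linear": [1,0.3,0],"twist": [0,0,0]},{"linear": [1,0.3,0],"twist": [0,0,0]},{"linear": [1,0.3,0],"twist": [0,0,0]},{"linear": [1,0.3,0],"twist": [0,0,0]},{"linear": [1,0.3,0],"twist": [0,0,0]},{"linear": [1,0.3,0],"twist": [0,0,0]},{"linear": [1,0.3,0],"twist": [0,0,0]},{"linear": [1,0.3,0],"twist": [0,0,0]},{"linear": [0.35,0.1,0],"twist": [0,0,0]},{"linear": [0,0,0],"twist": [0,0,0]},{"linear": [0,0,0],"twist": [0,0,0]}])

```text
t: 12.38
eef_pos: [0.5671, 0.1139, 0.2948]
ee_rot: [-2.217, -2.226, 0.001]
wrist_force: [0.3, 0.5, -0.4]
width: 0.0624
grasp_force: 33.2
```

```bash
python3 - <<'E'
from h import *
np.set_printoptions(precision=4,suppress=True)
s=r.get_state();print(s['eef_pos'],s['width'],s['grasp_force'])
P=r.camera_params('wrist'); im=save('wrist','wheld'); np.save('wheld_P.npy',P,allow_pickle=True)
e=s['eef_pos']
print(proj('wrist',[e+[0,0,-.042],e+[.032,0,-.042],e+[-.032,0,-.042],e+[0,.032,-.042]],P))
sc=save('scene','sheld')
can=np.zeros((480,800,3),np.uint8)
can[:360,:480]=cv2.resize(im,(480,360))[:,:,::-1]
c=cv2.resize(sc[40:240,90:250],None,fx=2,fy=2)[:,:,::-1]; can[:400,480:]=c
cv2.imwrite('pics/held.png',can)
E
```

```text
[0.5671 0.1139 0.2948] 0.06241219656033411 33.24190612882376
[[319.9165 347.5749]
 [418.4029 347.7304]
 [221.3248 347.0176]
 [320.7421 253.5405]]
```

View pics/held.png

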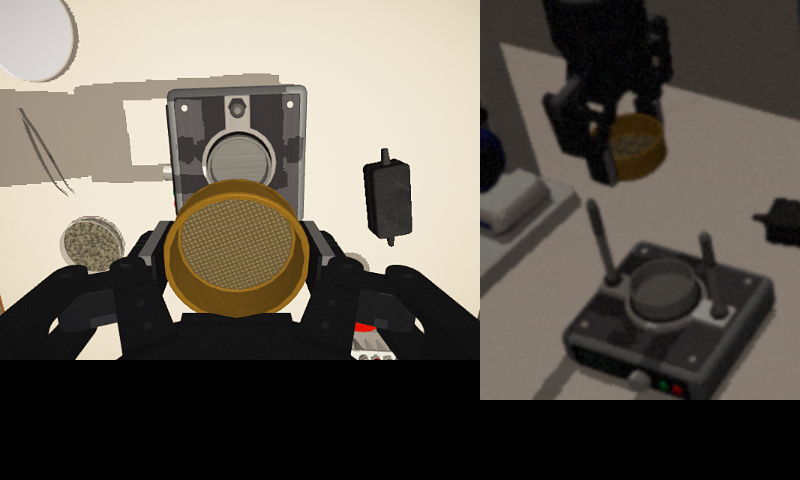

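The composite shows the brass sieve held level, with its rim at about columns 220–412 of the wrist image, and the pan visible beyond it. Next I measure the held sieve relative to the TCP and re-measure the pan.

```bash
cat >> h.py <<'E'
def circ(w,R=None):
    from scipy.optimize import least_squares
    f=(lambda p:np.hypot(w[:,0]-p[0],w[:,1]-p[1])-(R or p[2]))
    return least_squares(f,[*w.mean(0),.03],loss='soft_l1',f_scale=.0004)
E
python3 - <<'E'
from h import *
np.set_printoptions(precision=4,suppress=True)
P=np.load('wheld_P.npy',allow_pickle=True).item()
im=cv2.imread('pics/wheld.png'); e=np.array([.5671,.1139,.2948])
hsv=cv2.cvtColor(im,cv2.COLOR_BGR2HSV)
m=cv2.inRange(hsv,(10,90,30),(32,255,255)); m[:, :200]=0; m[:,440:]=0;m[:230]=0
c=max(cv2.findContours(m,cv2.RETR_EXTERNAL,cv2.CHAIN_APPROX_NONE)[0],key=cv2.contourArea)
h=c[:,0]; print(cv2.boundingRect(c))
for hz in (.042,):
    w=ray('wrist',h,e[2]-hz,P)[:,:2]
    near=w[(w[:,1]<e[1]+.02)&(w[:,1]>e[1]-.02)]
    near=near[np.abs(near[:,0]-e[0])>.02]
    q=circ(near);print(hz,'all',q.x[:2]-e[:2],q.x[2],len(near),np.abs(q.fun).mean())
    for y in np.arange(-.02,.025,.005):
        k=w[np.abs(w[:,1]-e[1]-y)<.0015]; print(y,k[:,0].min()-e[0],k[:,0].max()-e[0])
# inner mouth: bright->brass? row profile across the rim
for row in (330,345,360): print(row,[tuple(im[row,u]) for u in list(range(214,240,3))+list(range(396,420,3))])
E
```

```text
(218, 239, 195, 185)
0.042 all [-0.0016 -0.0003] 0.03175638501144537 218 0.00019592469626680332
-0.02 -0.027595469398062678 0.024522397958587794
-0.015 -0.0306515894970244 0.027247683676490775
-0.009999999999999998 -0.03238681461823334 0.02922699134413964
-0.0049999999999999975 -0.03300219408581073 0.029663080918714058
3.469446951953614e-18 -0.033055021029369414 0.029654322896109475
0.0050000000000000044 -0.0328343765765714 0.02962028601984512
0.010000000000000005 -0.03218032019257988 0.028923178157686524
0.015000000000000003 -0.030280857024155172 0.02695665865465169
0.020000000000000007 -0.026849022792115984 0.024126980351236504
330 [(np.uint8(18), np.uint8(16), np.uint8(16)), (np.uint8(22), np.uint8(23), np.uint8(26)), (np.uint8(27), np.uint8(108), np.uint8(150)), (np.uint8(34), np.uint8(106), np.uint8(150)), (np.uint8(27), np.uint8(104), np.uint8(147)), (np.uint8(16), np.uint8(65), np.uint8(93)), (np.uint8(17), np.uint8(64), np.uint8(90)), (np.uint8(12), np.uint8(63), np.uint8(92)), (np.uint8(25), np.uint8(95), np.uint8(133)), (np.uint8(9), np.uint8(58), np.uint8(81)), (np.uint8(1
[... 1120 characters left out ...]
), np.uint8(15), np.uint8(17)), (np.uint8(27), np.uint8(66), np.uint8(90)), (np.uint8(30), np.uint8(109), np.uint8(152)), (np.uint8(29), np.uint8(108), np.uint8(154)), (np.uint8(18), np.uint8(66), np.uint8(93)), (np.uint8(28), np.uint8(72), np.uint8(100)), (np.uint8(20), np.uint8(67), np.uint8(99)), (np.uint8(21), np.uint8(71), np.uint8(99)), (np.uint8(13), np.uint8(57), np.uint8(82)), (np.uint8(14), np.uint8(59), np.uint8(85)), (np.uint8(21), np.uint8(63), np.uint8(87)), (np.uint8(28), np.uint8(107), np.uint8(154)), (np.uint8(33), np.uint8(109), np.uint8(156)), (np.uint8(10), np.uint8(12), np.uint8(12)), (np.uint8(11), np.uint8(12), np.uint8(16)), (np.uint8(18), np.uint8(15), np.uint8(12))]
```

```bash
python3 - <<'E'
from h import *
np.set_printoptions(precision=4,suppress=True)
e=r.get_state()['eef_pos']; im=save('side','sideheld'); S=r.camera_params('side')
def rx(u,v,y):
    o,d=ray('side',[(u,v)],P=S); d=d[0]; return o+d*(y-o[1])/d[1]
hsv=cv2.cvtColor(im,cv2.COLOR_RGB2HSV)
m=cv2.inRange(hsv,(10,90,30),(32,255,255)); m[170:]=0; m[:,:250]=0; m[:,400:]=0
ys,xs=np.nonzero(m); print('brass',len(xs),xs.min(),xs.max(),ys.min(),ys.max(), e)
for v in range(ys.min(),ys.max()+1):
    k=xs[ys==v]; print(v,k.min(),k.max(),rx((k.min()+k.max())/2,v,e[1]))
a=cv2.imread('pics/side0.png',0)
print(proj('side',[(.568,.082,.08),(.568,.146,.08),(.568,.114,.06),(.570,.0535,.163),(.566,.173,.163),(.57,.0535,.1)],S))
for v in range(150,204,3): print(v,list(a[v,304:346]))
E
```

```text
brass 739 281 399 25 162 [0.5671 0.1137 0.2949]
25 308 308 [0.5351 0.1137 0.4393]Traceback (most recent call last):
  File "<stdin>", line 10, in <module>
    return umr_minimum(a, axis, None, out, keepdims, initial, where)
ValueError: zero-size array to reduction operation minimum which has no identity
```

```bash
python3 - <<'E'
from h import *
np.set_printoptions(precision=4,suppress=True)
e=r.get_state()['eef_pos']; im=cv2.imread('pics/sideheld.png'); S=r.camera_params('side')
def rx(u,v,y):
    o,d=ray('side',[(u,v)],P=S); d=d[0]; return o+d*(y-o[1])/d[1]
hsv=cv2.cvtColor(im,cv2.COLOR_BGR2HSV)
print(proj('side',[e+[0,0,-.042],e+[0,0,-.07]],S))
m=cv2.inRange(hsv,(10,90,30),(32,255,255))
n,l,st,ce=cv2.connectedComponentsWithStats(m)
p=proj('side',[e+[0,0,-.055]],S)[0]
for i in range(1,n):
    if st[i,4]>40 and np.hypot(*(ce[i]-p))<30: print(st[i],ce[i],rx(st[i,0]+(st[i,2]-1)/2,ce[i][1],e[1]))
a=cv2.imread('pics/side0.png',0)
print(proj('side',[(.568,.082,.08),(.568,.146,.08),(.568,.114,.06),(.570,.0535,.163),(.566,.173,.163),(.57,.0535,.1)],S))
for v in range(156,204,3): print(v,*a[v,304:346])
v=int(p[1]); print(*hsv[v,int(p[0])-22:int(p[0])+22,2]); print(int(p[0])-22, *hsv[v+4,int(p[0])-22:int(p[0])+22,1])
E
```

```text
[[322.9543 113.0587]
 [322.935  125.564 ]]
[332 101   7   8  44] [335.2273 104.5909] [0.5939 0.1137 0.2717]
[310 112  29  17 418] [323.6077 119.366 ] [0.5695 0.1137 0.2388]
[[323.229  191.0614]
 [323.1972 183.223 ]
 [323.1978 195.1022]
 [324.2274 158.5992]
 [322.4179 147.0782]
 [324.1559 186.2856]]
156 166 162 159 158 155 147 144 140 137 133 129 133 152 166 166 167 167 139 90 54 49 75 132 159 163 163 165 164 165 167 165 146 140 152 157 157 157 157 159 159 159 159
159 147 155 161 161 163 161 163 164 165 165 167 168 166 166 165 167 166 137 82 54 58 87 115 138 150 151 152 151 153 151 125 112 144 159 160 160 159 159 159 159 158 156
162 166 166 166 166 164 165 166 166 165 167 166 166 166 166 166 167 165 145 95 56 65 78 79 79 119 155 163 161 129 90 92 136 157 160 159 158 159 160 159 159 159 159
165 83 84 85 86 85 84 85 87 84 83 84 84 84 83 83 83 85 86 78 66 54 52 52 57 124 158 158 128 87 85 125 153 161 160 159 161 160 159 161 160 159 159
168 85 86 87 87 86 86 85 86 86 86 84 85 83 85 85 83 83 84 77 65 54 55 59 70 130 157 136 98 81 91 131 153 159 160 160 160 161 159 160 159 160 159
171 85 86
[... 1207 characters left out ...]
5 87 147 131 59 54 64 66 68 72 74 74 72 73 75 78 72 71 80 80 76 74 76 77 75 73 71 69 69 67 60 56 130 142 95 56 51 53 53
198 56 55 55 57 94 146 169 133 78 48 34 43 61 69 71 69 73 75 73 67 72 81 80 74 71 71 70 70 66 56 45 36 42 72 121 155 152 105 60 51 54 54
201 56 57 55 56 56 62 75 85 93 102 110 121 137 150 154 154 152 141 116 88 77 81 80 71 74 133 173 163 148 146 130 110 102 98 90 80 70 57 56 54 53 53
60 80 89 88 75 25 35 64 71 55 57 74 77 79 81 83 81 83 85 87 86 89 90 90 90 89 89 88 88 86 85 83 83 80 79 79 75 62 50 69 67 37 13 29
300 33 35 35 31 32 34 22 18 11 20 152 204 199 203 189 203 196 191 197 195 193 192 196 188 187 195 193 191 190 184 195 194 199 195 190 199 196 174 55 11 17 20 26 34
```

servo_tool(commands=[{"linear": [0.01,0.115,0.6],"twist": [0,0,0]},{"linear": [0,0,1],"twist": [0,0,0]},{"linear": [0,0,1],"twist": [0,0,0]},{"linear": [0,0,1],"twist": [0,0,0]},{"linear": [0,0,1],"twist": [0,0,0]},{"linear": [0,0,1],"twist": [0,0,0]},{"linear": [0,0,0.8],"twist": [0,0,0]},{"linear": [0,0,0.6],"twist": [0,0,0]},{"linear": [0,0,0],"twist": [0,0,0]}])

```text
t: 13.65
eef_pos: [0.5689, 0.1145, 0.1537]
ee_rot: [-2.216, -2.225, 0.002]
wrist_force: [-0.2, 0.2, -1.3]
width: 0.0625
grasp_force: 33.2
```

servo_tool(commands=[{"linear": [0,0,0.15],"twist": [0,0,0]},{"linear": [0,0,0.15],"twist": [0,0,0]},{"linear": [0,0,0.15],"twist": [0,0,0]},{"linear": [0,0,0],"twist": [0,0,0]}])

```text
t: 14.15
eef_pos: [0.5695, 0.1145, 0.1459]
ee_rot: [2.216, 2.226, 0.0]
wrist_force: [0.1, -0.1, -1.0]
width: 0.0626
grasp_force: 33.2
```

servo_tool(commands=[{"linear": [0,0,0.1],"twist": [0,0,0]},{"linear": [0,0,0.1],"twist": [0,0,0]},{"linear": [0,0,0],"twist": [0,0,0]}])

```text
t: 14.52
eef_pos: [0.5697, 0.1146, 0.144]
ee_rot: [2.216, 2.226, -0.0]
wrist_force: [-6.9, -1.1, 14.2]
width: 0.0627
grasp_force: 34.5
```

servo_tool(commands=[{"linear": [0,0,-0.05],"twist": [0,0,0]},{"linear": [0,0,0],"twist": [0,0,0]},{"linear": [0,0,0],"twist": [0,0,0]},{"linear": [0,0,0],"twist": [0,0,0]}], grip=1)

```text
t: 15.02
eef_pos: [0.5694, 0.1145, 0.1427]
ee_rot: [-2.216, -2.226, 0.0]
wrist_force: [0.2, -0.3, 0.0]
width: 0.0853
grasp_force: 0.0
```

servo_tool(commands=[{"linear": [0,0,-0.5],"twist": [0,0,0]},{"linear": [0,0,-1],"twist": [0,0,0]},{"linear": [0,0,-1],"twist": [0,0,0]},{"linear": [0,0,-1],"twist": [0,0,0]},{"linear": [0,0,-1],"twist": [0,0,0]},{"linear": [0,0,-1],"twist": [0,0,0]},{"linear": [0,0,-1],"twist": [0,0,0]},{"linear": [0,0,-1],"twist": [0,0,0]},{"linear": [0,0,-0.8],"twist": [0,0,0]},{"linear": [0,0,0],"twist": [0,0,0]}])

```text
t: 16.27
eef_pos: [0.5702, 0.1146, 0.3107]
ee_rot: [2.215, 2.225, 0.003]
wrist_force: [0.7, 1.0, -0.3]
width: 0.0853
grasp_force: 0.0
```

```bash
cat >> h.py <<'E'
def brass(im,P,z,c0):
    hsv=cv2.cvtColor(im,cv2.COLOR_RGB2HSV); m=cv2.inRange(hsv,(10,90,30),(32,255,255))
    m=cv2.morphologyEx(m,cv2.MORPH_CLOSE,np.ones((5,5)))
    n,l,st,ce=cv2.connectedComponentsWithStats(m)
    p=proj('wrist',[[*c0,z]],P)[0]
    i=min((i for i in range(1,n) if st[i,4]>300),key=lambda i:np.hypot(*(ce[i]-p)))
    c=max(cv2.findContours((l==i).astype(np.uint8),cv2.RETR_EXTERNAL,cv2.CHAIN_APPROX_NONE)[0],key=cv2.contourArea)[:,0]
    q=circ(ray('wrist',c,z,P)[:,:2]); return ce[i],q.x,np.abs(q.fun).mean()
E
python3 - <<'E'
from h import *
np.set_printoptions(precision=4,suppress=True)
print(r.get_state()['eef_pos'])
P=r.camera_params('wrist'); im=save('wrist','wplaced')
print(brass(im,P,.102,(.569,.114)))
for uv in [(0,0)]: pass
cv2.imwrite('pics/placed.png',im[60:420,160:480,::-1])
E
```

```text
[0.5702 0.1146 0.3107]
(array([313.5893, 224.3748]), array([0.5683, 0.1146, 0.0324]), np.float64(0.0004715127546993377))
```

View pics/placed.png

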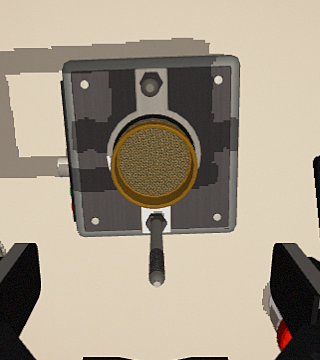

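The crop shows the brass sieve seated in the pan between the rods, centred at (153,164) in the crop. Next: the coarse sieve.

servo_tool(commands=[{"linear": [-1,-0.45,0],"twist": [0,0,0]},{"linear": [-1,-0.45,0],"twist": [0,0,0]},{"linear": [-1,-0.45,0],"twist": [0,0,0]},{"linear": [-1,-0.45,0],"twist": [0,0,0]},{"linear": [-1,-0.45,0],"twist": [0,0,0]},{"linear": [-1,-0.45,0.3],"twist": [0,0,0]},{"linear": [-1,-0.45,0.3],"twist": [0,0,0]},{"linear": [-1,-0.45,0.3],"twist": [0,0,0]},{"linear": [-1,-0.45,0.3],"twist": [0,0,0]},{"linear": [-1,-0.45,0.3],"twist": [0,0,0]},{"linear": [-1,-0.45,0.3],"twist": [0,0,0]},{"linear": [-1,-0.45,0.3],"twist": [0,0,0]},{"linear": [-1,-0.45,0.3],"twist": [0,0,0]},{"linear": [-1,-0.45,0.3],"twist": [0,0,0]},{"linear": [-0.8,-0.3,0.3],"twist": [0,0,0]},{"linear": [0,0,0],"twist": [0,0,0]},{"linear": [0,0,0],"twist": [0,0,0]}])

```text
t: 18.45
eef_pos: [0.4388, -0.182, 0.2491]
ee_rot: [2.217, 2.226, 0.001]
wrist_force: [-0.0, -0.6, 0.2]
width: 0.0855
grasp_force: 0.0
```

```bash
python3 - <<'E'
from h import *
np.set_printoptions(precision=4,suppress=True)
e=r.get_state()['eef_pos'];print(e)
P=r.camera_params('wrist'); im=save('wrist','wcoarse'); np.save('wcoarse_P.npy',P,allow_pickle=True)
g=cv2.cvtColor(im,cv2.COLOR_RGB2GRAY); p=proj('wrist',[(.438,-.181,.028)],P)[0]; print(p)
c=cv2.HoughCircles(cv2.medianBlur(g,3),cv2.HOUGH_GRADIENT,1,10,param1=120,param2=20,minRadius=36,maxRadius=48)
c=[k for k in c[0] if np.hypot(*(k[:2]-p))<25]
for k in c[:6]: print(k, ray('wrist',[k[:2]],.028,P)[0])
hs=cv2.cvtColor(im,cv2.COLOR_RGB2HSV)
for a in range(0,360,30):
    d=np.array([np.cos(np.radians(a)),np.sin(np.radians(a))]); ctr=c[0][:2] if c else p
    q=[tuple((ctr+k*d).round().astype(int)) for k in range(34,50)]
    print(a,[int(g[v,u]) for u,v in q])
E
```

```text
[ 0.4388 -0.182   0.2491]
[315.8707 220.7835]
[316.5 219.5  42.7] [ 0.4385 -0.18    0.028 ]
0 [78, 66, 66, 49, 49, 93, 93, 77, 77, 182, 182, 177, 177, 175, 175, 175]
30 [70, 47, 50, 46, 46, 79, 95, 87, 85, 180, 173, 173, 173, 174, 173, 174]
60 [53, 55, 52, 56, 48, 65, 93, 93, 93, 153, 152, 182, 175, 175, 174, 186]
90 [58, 58, 61, 61, 48, 48, 106, 106, 151, 151, 169, 169, 165, 165, 171, 171]
120 [56, 57, 60, 60, 60, 63, 103, 95, 82, 175, 172, 172, 175, 172, 174, 177]
150 [85, 51, 57, 55, 55, 80, 99, 92, 83, 135, 177, 177, 174, 173, 171, 170]
180 [26, 26, 47, 47, 79, 79, 93, 93, 94, 94, 106, 106, 107, 107, 106, 106]
210 [45, 76, 94, 89, 87, 90, 92, 82, 111, 109, 106, 108, 107, 109, 106, 109]
240 [101, 80, 92, 91, 91, 97, 63, 49, 87, 109, 107, 107, 110, 109, 110, 107]
270 [37, 52, 52, 95, 95, 76, 76, 58, 58, 113, 113, 107, 107, 109, 109, 109]
300 [56, 81, 91, 94, 100, 106, 80, 53, 87, 113, 108, 108, 107, 109, 109, 110]
330 [86, 82, 79, 90, 89, 96, 91, 98, 110, 107, 108, 108, 107, 107, 110, 108]
```

servo_tool(commands=[{"linear": [0.065,0.03,1],"twist": [0,0,0]},{"linear": [0,0,1],"twist": [0,0,0]},{"linear": [0,0,1],"twist": [0,0,0]},{"linear": [0,0,1],"twist": [0,0,0]},{"linear": [0,0,1],"twist": [0,0,0]},{"linear": [0,0,1],"twist": [0,0,0]},{"linear": [0,0,1],"twist": [0,0,0]},{"linear": [0,0,1],"twist": [0,0,0]},{"linear": [0,0,0.7],"twist": [0,0,0]},{"linear": [0,0,0.25],"twist": [0,0,0]},{"linear": [0,0,0],"twist": [0,0,0]}])

```text
t: 19.88
eef_pos: [0.4395, -0.1807, 0.07]
ee_rot: [-2.216, -2.227, 0.0]
wrist_force: [1.0, -0.6, 0.3]
width: 0.0852
grasp_force: 0.0
```

servo_tool(commands=[{"linear": [0,0,0],"twist": [0,0,0]},{"linear": [0,0,0],"twist": [0,0,0]},{"linear": [0,0,0],"twist": [0,0,0]},{"linear": [0,0,0],"twist": [0,0,0]}], grip=0.6, grip_force=30)

```text
t: 20.38
eef_pos: [0.4401, -0.1811, 0.0708]
ee_rot: [2.215, 2.225, 0.001]
wrist_force: [0.7, 1.5, 5.9]
width: 0.0618
grasp_force: 33.5
```

servo_tool(commands=[{"linear": [0,0,-0.4],"twist": [0,0,0]},{"linear": [0,0,-1],"twist": [0,0,0]},{"linear": [0,0,-1],"twist": [0,0,0]},{"linear": [1,0.45,-1],"twist": [0,0,0]},{"linear": [1,0.45,-1],"twist": [0,0,0]},{"linear": [1,0.45,-1],"twist": [0,0,0]},{"linear": [1,0.45,-1],"twist": [0,0,0]},{"linear": [1,0.45,-1],"twist": [0,0,0]},{"linear": [1,0.45,-1],"twist": [0,0,0]},{"linear": [1,0.45,-1],"twist": [0,0,0]},{"linear": [1,0.45,-1],"twist": [0,0,0]},{"linear": [1,0.45,0],"twist": [0,0,0]},{"linear": [1,0.45,0],"twist": [0,0,0]},{"linear": [1,0.45,0],"twist": [0,0,0]},{"linear": [1,0.45,0],"twist": [0,0,0]},{"linear": [1,0.45,0],"twist": [0,0,0]},{"linear": [1,0.3,0],"twist": [0,0,0]},{"linear": [0.75,0.3,0],"twist": [0,0,0]},{"linear": [0,0,0],"twist": [0,0,0]},{"linear": [0,0,0],"twist": [0,0,0]}])

```text
t: 22.88
eef_pos: [0.5669, 0.1145, 0.2777]
ee_rot: [-2.216, -2.226, 0.001]
wrist_force: [0.9, -0.4, -1.1]
width: 0.0622
grasp_force: 33.3
```

```bash
python3 - <<'E'
from h import *
np.set_printoptions(precision=4,suppress=True)
s=r.get_state();e=s['eef_pos'];print(e,s['width'])
P=r.camera_params('wrist'); im=save('wrist','wheld2')
z=e[2]-.0708+.028
g=cv2.cvtColor(im,cv2.COLOR_RGB2GRAY); p=proj('wrist',[[e[0],e[1],z]],P)[0]; print(p)
pts=[]
for a in (185,190,195,200,205,210,215,220,230,240,250,260,270,280,290,300,310,320,325,330,335,340,345,350,355,0,5,180,175):
    d=np.array([np.cos(np.radians(a)),np.sin(np.radians(a))])
    pr=np.array([cv2.getRectSubPix(g,(1,1),tuple(map(float,p+k*d)))[0,0] for k in np.arange(78,112,1.)]).astype(int)
    if a%30==0 or a in (5,175): print(a,*pr)
E
```

```text
[0.5669 0.1145 0.2777] 0.062184946014026334
[319.79   346.1603]
210 49 48 53 56 57 57 56 55 50 55 60 65 50 46 90 130 133 132 133 136 135 133 127 113 57 18 51 131 223 250 243 240 238 237
240 51 50 47 50 49 49 54 74 119 135 133 130 135 141 141 133 126 114 93 82 86 85 84 84 82 82 83 82 82 97 105 65 53 57
270 55 47 44 78 128 133 131 129 139 160 157 133 127 117 97 89 91 91 89 90 87 87 89 90 89 93 90 87 90 121 112 109 116 101
300 47 53 53 73 129 133 130 130 137 149 149 135 128 116 96 87 88 90 93 91 89 89 87 98 118 84 53 55 55 57 59 57 55 57
330 114 125 132 141 115 82 105 131 133 131 131 138 140 137 133 112 57 9 17 12 33 74 90 87 85 86 101 154 229 249 244 241 239 237
0 75 72 73 72 71 68 69 118 133 133 131 144 76 20 14 14 15 14 18 13 12 12 14 17 16 34 33 33 30 28 52 124 133 129
5 74 74 75 73 70 74 104 129 130 129 134 131 76 17 11 13 15 15 15 15 17 13 12 11 21 33 36 34 34 31 23 16 18 20
180 81 81 82 82 79 80 79 80 83 84 82 82 81 81 78 78 102 129 132 131 139 134 70 20 14 19 16 18 18 18 18 15 17 16
175 82 82 80 80 81 80 79 82 83 86 84 83 82 81 76 87 125 136 134 134 141 113 40 15 14 14 15 13 14 19 15 16 15 13
```

servo_tool(commands=[{"linear": [0.01,0.115,0.5],"twist": [0,0,0]},{"linear": [0,0,1],"twist": [0,0,0]},{"linear": [0,0,1],"twist": [0,0,0]},{"linear": [0,0,1],"twist": [0,0,0]},{"linear": [0,0,0.8],"twist": [0,0,0]},{"linear": [0,0,0.6],"twist": [0,0,0]},{"linear": [0,0,0],"twist": [0,0,0]}])

```text
t: 23.8
eef_pos: [0.5688, 0.115, 0.1787]
ee_rot: [-2.216, -2.225, 0.002]
wrist_force: [-0.1, 0.0, -1.3]
width: 0.0619
grasp_force: 33.3
```

servo_tool(commands=[{"linear": [0,0,0.15],"twist": [0,0,0]},{"linear": [0,0,0.15],"twist": [0,0,0]},{"linear": [0,0,0.15],"twist": [0,0,0]},{"linear": [0,0,0],"twist": [0,0,0]}])

```text
t: 24.3
eef_pos: [0.5692, 0.115, 0.1707]
ee_rot: [-2.216, -2.226, 0.0]
wrist_force: [-0.8, -0.5, -0.8]
width: 0.062
grasp_force: 33.3
```

servo_tool(commands=[{"linear": [0,0,0.1],"twist": [0,0,0]},{"linear": [0,0,0.1],"twist": [0,0,0]},{"linear": [0,0,0.06],"twist": [0,0,0]},{"linear": [0,0,0],"twist": [0,0,0]}])

```text
t: 24.8
eef_pos: [0.5698, 0.1151, 0.1669]
ee_rot: [2.216, 2.226, 0.001]
wrist_force: [-3.4, -0.2, 6.4]
width: 0.0622
grasp_force: 35.4
```

servo_tool(commands=[{"linear": [0,0,0],"twist": [0,0,0]},{"linear": [0,0,0],"twist": [0,0,0]},{"linear": [0,0,0],"twist": [0,0,0]},{"linear": [0,0,0],"twist": [0,0,0]}], grip=1)

```text
t: 25.3
eef_pos: [0.5693, 0.115, 0.1655]
ee_rot: [-2.217, -2.226, 0.0]
wrist_force: [-0.2, 0.3, 1.1]
width: 0.0856
grasp_force: 0.0
```

servo_tool(commands=[{"linear": [0,0,-0.5],"twist": [0,0,0]},{"linear": [0,0,-1],"twist": [0,0,0]},{"linear": [0,0,-1],"twist": [0,0,0]},{"linear": [0,0,-1],"twist": [0,0,0]},{"linear": [0,0,-1],"twist": [0,0,0]},{"linear": [0,0,-1],"twist": [0,0,0]},{"linear": [0,0,-1],"twist": [0,0,0]},{"linear": [0,0,-1],"twist": [0,0,0]},{"linear": [0,0,0],"twist": [0,0,0]}])

```text
t: 26.42
eef_pos: [0.5703, 0.1151, 0.3182]
ee_rot: [2.215, 2.224, 0.005]
wrist_force: [0.7, 0.5, -0.3]
width: 0.0854
grasp_force: 0.0
```

```bash
python3 - <<'E'
from h import *
np.set_printoptions(precision=4,suppress=True)
print(r.get_state()['eef_pos'])
P=r.camera_params('wrist'); im=save('wrist','wplaced2'); np.save('wplaced2_P.npy',P,allow_pickle=True)
print(proj('wrist',[(.5692,.1145,.124),(.5692,.1145,.102),(.57,.0535,.163),(.566,.173,.163)],P))
a=im[60:420,160:480,::-1]
P2=np.load('wcoarse_P.npy',allow_pickle=True).item(); b=cv2.imread('pics/wfine.png')[0:260,440:640]
can=np.zeros((600,800,3),np.uint8); can[:600,:400]=cv2.resize(im[90:390,220:420,::-1],(400,600)); can[:520,400:]=cv2.resize(b,(400,520))
cv2.imwrite('pics/placed2.png',can)
E
```

```text
[0.5703 0.1151 0.3182]
[[314.4879 231.5637]
 [314.4016 224.2294]
 [315.5084 338.1355]
 [309.4401 148.2313]]
```

View pics/placed2.png

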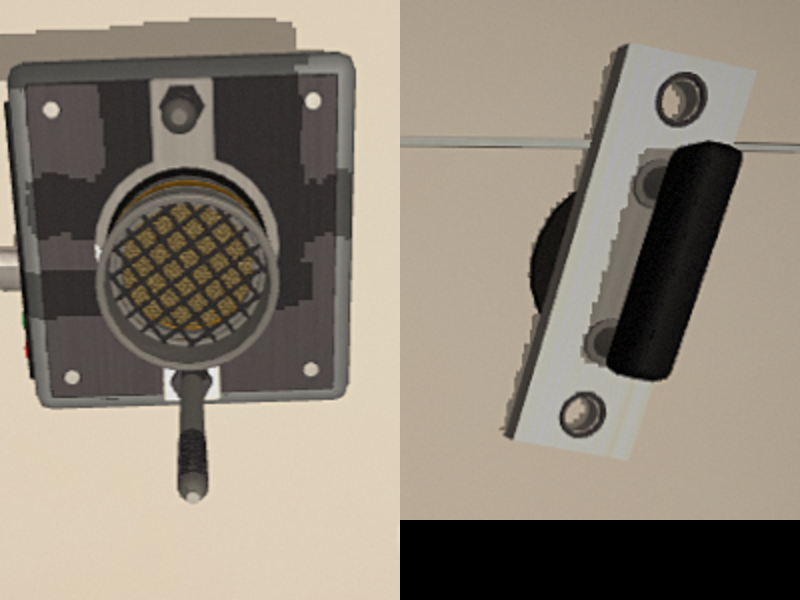

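The stack shows the coarse mesh sitting in the brass sieve, with the rim centred near (314,229) in the full image. The plate's holes and handle are clear in the earlier image. Moving above the plate and turning to match it.

servo_tool(commands=[{"linear": [-1,0.1,0],"twist": [0,0,0]},{"linear": [-1,0.1,0],"twist": [0,0,0]},{"linear": [-1,0.1,0],"twist": [0,0,0]},{"linear": [-1,0.1,0],"twist": [0,0,0]},{"linear": [-1,0.1,0],"twist": [0,0,0]},{"linear": [-1,0.1,0],"twist": [0,0,0]},{"linear": [-1,0.1,0],"twist": [0,0,0]},{"linear": [-1,0.1,0],"twist": [0,0,0]},{"linear": [-1,0.1,0.2],"twist": [0,0,0]},{"linear": [-1,0.1,0.2],"twist": [0,0,0]},{"linear": [-1,0.1,0.2],"twist": [0,0,0]},{"linear": [-1,0.1,0.2],"twist": [0,0,0]},{"linear": [-1,0.1,0.3],"twist": [0,0,0]},{"linear": [-1,0.1,0.3],"twist": [0,0,0]},{"linear": [-1,0.15,0.3],"twist": [0,0,0]},{"linear": [-1,0.15,0.3],"twist": [0,0,0]},{"linear": [-1,0.15,0.3],"twist": [0,0,0]},{"linear": [-1,0.15,0.3],"twist": [0,0,0.8]},{"linear": [-1,0.15,0.2],"twist": [0,0,0.8]},{"linear": [-0.3,0.1,0],"twist": [0,0,0.9]}])

```text
t: 28.98
eef_pos: [0.614, -0.273, 0.2589]
ee_rot: [-2.407, -2.018, 0.001]
wrist_force: [-0.4, 0.8, 0.3]
width: 0.0856
grasp_force: 0.0
```

servo_tool(commands=[{"linear": [0,0,0],"twist": [0,0,0]},{"linear": [0,0,0],"twist": [0,0,0]}])

```text
t: 29.22
eef_pos: [0.6143, -0.2711, 0.2597]
ee_rot: [-2.402, -2.025, -0.0]
wrist_force: [-0.6, -0.2, -0.3]
width: 0.0853
grasp_force: 0.0
```

```bash
python3 - <<'E'
from h import *
np.set_printoptions(precision=4,suppress=True)
s=r.get_state();e=s['eef_pos'];print(e,s['ee_rot'],2*np.degrees(np.arctan2(s['ee_rot'][1],s['ee_rot'][0]))%360)
P=r.camera_params('wrist'); im=save('wrist','wplate')
hs=cv2.cvtColor(im,cv2.COLOR_RGB2HSV); g=hs[:,:,2]
print(proj('wrist',[(.6238,-.2107,.012),(.603,-.3304,.012),(.6135,-.2705,.037)],P))
p=proj('wrist',[(.6238,-.2107,.012),(.603,-.3304,.012)],P)
C=cv2.HoughCircles(cv2.medianBlur(cv2.cvtColor(im,cv2.COLOR_RGB2GRAY),3),cv2.HOUGH_GRADIENT,1,8,param1=100,param2=10,minRadius=7,maxRadius=15)[0]
for q in p:
    for k in C:
        if np.hypot(*(k[:2]-q))<14: print('hole',k,ray('wrist',[k[:2]],.012,P)[0])
# handle: black
q=proj('wrist',[(.6135,-.2705,.047)],P)[0]
m=cv2.inRange(hs,(0,0,0),(180,255,55)); m[int(q[1])+75:]=0
n,l,st,ce=cv2.connectedComponentsWithStats(m)
for i in range(1,n):
    if st[i,4]>300 and np.hypot(*(ce[i]-q))<60:
        c=cv2.findContours((l==i).astype(np.uint8),cv2.RETR_EXTERNAL,cv2.CHAIN_APPROX_NONE)[0][0]
        R=cv2.minAreaRect(c); print(st[i],ce[i],R,ray('wrist',[R[0]],.045,P)[0]); print(ray('wrist',cv2.boxPoints(R),.045,P))
cv2.imwrite('pics/plate.png',im[:,:,::-1])
E
```

```text
[ 0.6143 -0.2711  0.2597] [-2.4016 -2.0252 -0.0001] 80.27806829661944
[[315.5123 138.3593]
 [315.1142 282.2133]
 [315.4589 220.5511]]
hole [315.5 140.5   9.6] [ 0.6235 -0.2123  0.012 ]
hole [315.5 282.5  10.5] [ 0.6033 -0.3307  0.012 ]
[ 305  168   23  107 2393] [316.0644 220.5499] ((316.0, 221.0), (106.0, 22.0), 90.0) [ 0.6141 -0.2691  0.045 ]
[[ 0.6129 -0.2292  0.045 ]
 [ 0.6285 -0.2319  0.045 ]
 [ 0.6155 -0.3121  0.045 ]
 [ 0.5986 -0.3092  0.045 ]]
```

View pics/plate.png

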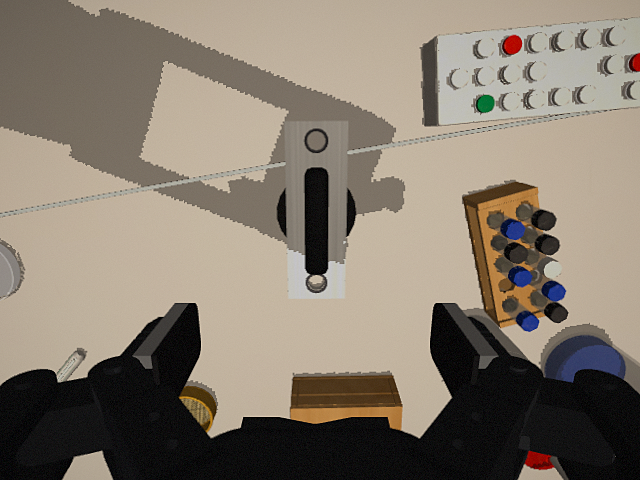

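The view shows the plate aligned with the tool: holes at (315,140) and (315,282), handle centred at (316,221) directly under the TCP. Descending to grip the handle.

servo_tool(commands=[{"linear": [0,0,1],"twist": [0,0,0]},{"linear": [0,0,1],"twist": [0,0,0]},{"linear": [0,0,1],"twist": [0,0,0]},{"linear": [0,0,1],"twist": [0,0,0]},{"linear": [0,0,1],"twist": [0,0,0]},{"linear": [0,0,1],"twist": [0,0,0]},{"linear": [0,0,1],"twist": [0,0,0]},{"linear": [0,0,0.9],"twist": [0,0,0]},{"linear": [0,0,0.5],"twist": [0,0,0]},{"linear": [0,0,0],"twist": [0,0,0]}])

```text
t: 30.52
eef_pos: [0.6138, -0.2709, 0.0906]
ee_rot: [-2.401, -2.024, 0.001]
wrist_force: [-0.4, -0.4, 0.3]
width: 0.0854
grasp_force: 0.0
```

servo_tool(commands=[{"linear": [0,0,0],"twist": [0,0,0]},{"linear": [0,0,0],"twist": [0,0,0]},{"linear": [0,0,0],"twist": [0,0,0]},{"linear": [0,0,0],"twist": [0,0,0]},{"linear": [0,0,0],"twist": [0,0,0]},{"linear": [0,0,0],"twist": [0,0,0]}], grip=0, grip_force=60)

```text
t: 31.28
eef_pos: [0.6146, -0.2714, 0.0924]
ee_rot: [2.401, 2.024, 0.001]
wrist_force: [0.0, 0.0, 4.1]
width: 0.0166
grasp_force: 59.9
```

servo_tool(commands=[{"linear": [0,0,-0.5],"twist": [0,0,0]},{"linear": [0,0,-1],"twist": [0,0,0]},{"linear": [0,0,-1],"twist": [0,0,-0.5]},{"linear": [0,0,-1],"twist": [0,0,-0.8]},{"linear": [0,0,-1],"twist": [0,0,-0.8]},{"linear": [0,0,-1],"twist": [0,0,-0.83]},{"linear": [0.5,0,-1],"twist": [0,0,0]},{"linear": [0.8,-0.1,-1],"twist": [0,0,0]},{"linear": [1,-0.1,-1],"twist": [0,0,0]},{"linear": [1,-0.1,-1],"twist": [0,0,0]},{"linear": [1,-0.1,-0.5],"twist": [0,0,0]},{"linear": [1,-0.1,0],"twist": [0,0,0]},{"linear": [1,-0.1,0],"twist": [0,0,0]},{"linear": [1,-0.1,0],"twist": [0,0,0]},{"linear": [1,-0.1,0],"twist": [0,0,0]},{"linear": [1,-0.1,0],"twist": [0,0,0]},{"linear": [1,-0.1,0],"twist": [0,0,0]},{"linear": [1,-0.1,0],"twist": [0,0,0]},{"linear": [1,-0.1,0],"twist": [0,0,0]},{"linear": [1,-0.1,0],"twist": [0,0,0]}])

```text
t: 33.78
eef_pos: [0.5789, -0.0048, 0.2918]
ee_rot: [2.183, 2.259, 0.0]
wrist_force: [0.2, -1.0, -3.4]
width: 0.017
grasp_force: 59.0
```

servo_tool(commands=[{"linear": [1,-0.1,0],"twist": [0,0,0]},{"linear": [1,-0.1,0],"twist": [0,0,0]},{"linear": [1,-0.1,0],"twist": [0,0,0]},{"linear": [1,0,0],"twist": [0,0,0]},{"linear": [1,0,0],"twist": [0,0,0]},{"linear": [0.7,0,0],"twist": [0,0,0]},{"linear": [0.3,0,0],"twist": [0,0,0]},{"linear": [0,0,0],"twist": [0,0,0]},{"linear": [0,0,0],"twist": [0,0,0]}])

```text
t: 34.9
eef_pos: [0.5691, 0.113, 0.2916]
ee_rot: [2.183, 2.259, -0.001]
wrist_force: [0.1, 0.2, -2.5]
width: 0.0168
grasp_force: 59.0
```

```bash
python3 - <<'E'
from h import *
np.set_printoptions(precision=4,suppress=True)
s=r.get_state();e=s['eef_pos'];print(e,2*np.degrees(np.arctan2(s['ee_rot'][1],s['ee_rot'][0]))%360,s['width'],s['wrist_torque'])
P=r.camera_params('wrist'); im=save('wrist','wover'); np.save('wover_P.npy',P,allow_pickle=True)
a=np.radians(92.); X=np.array([np.cos(a),np.sin(a)])
for t in (.06,-.06):
    h=e+[*(t*X),-.0924+.012]; p=proj('wrist',[h],P)[0]; print('hole exp',p)
    C=cv2.HoughCircles(cv2.medianBlur(cv2.cvtColor(im,cv2.COLOR_RGB2GRAY),3),cv2.HOUGH_GRADIENT,1,8,param1=80,param2=10,minRadius=10,maxRadius=30)[0]
    for k in C:
        if np.hypot(*(k[:2]-p))<22: w=ray('wrist',[k[:2]],h[2],P)[0]; print(k,w[:2]-e[:2], 'tool x,y', (w[:2]-e[:2])@X,(w[:2]-e[:2])@[X[1],-X[0]])
print('rod tips exp',proj('wrist',[(.5714,.0540,.163),(.5672,.174,.163)],P))
cv2.imwrite('pics/over.png',im[:,:,::-1])
E
```

```text
[0.5691 0.113  0.2916] 91.94142263180031 0.0167752198918481 [-0.0185 -0.003   0.0305]
hole exp [319.0709 151.6228]
[314.5 151.5  19.9] [-0.0038  0.06  ] tool x,y 0.06004673771888552 -0.001721059375841289
[319.5 158.5  17.2] [-0.0018  0.0574] tool x,y 0.05745271453987299 0.00016699226522062154
[307.5 147.5  17.2] [-0.0065  0.0613] tool x,y 0.06152053024724619 -0.00434799280320694
[315.5 143.5  11.6] [-0.0035  0.0629] tool x,y 0.06298111764103016 -0.0013429561333042192
[324.5 147.5  15.9] [-0.0001  0.0615] tool x,y 0.06151501427678883 0.002036058005924338
[306.5 156.5  16.1] [-0.0068  0.058 ] tool x,y 0.05820052157063596 -0.00474524698636704
[322.5 138.5  11.1] [-0.001   0.0648] tool x,y 0.06479845412308693 0.0012715314746294423
hole exp [318.5391 417.6075]
rod tips exp [[318.2697 357.6575]
 [318.5978 144.3087]]
```

View pics/over.png

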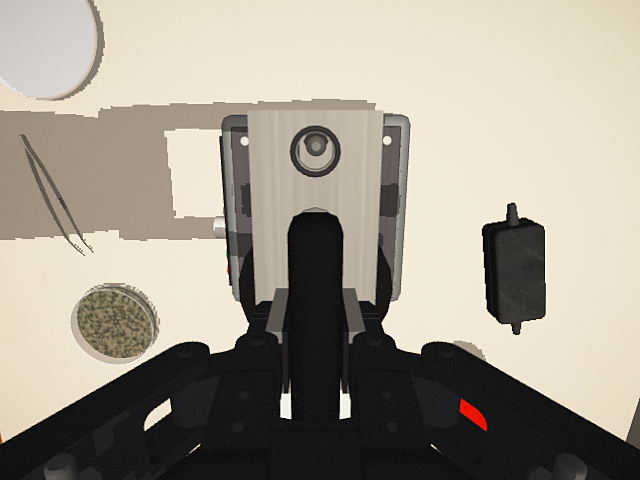

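The view shows the +y rod tip at (316,145) inside the plate's hole, which is centred at (315,151). The alignment is within about 1 mm, so I'm lowering.

servo_tool(commands=[{"linear": [0.04,0.01,0.6],"twist": [0,0,0]},{"linear": [0,0,0.8],"twist": [0,0,0]},{"linear": [0,0,0.5],"twist": [0,0,0]},{"linear": [0,0,0.3],"twist": [0,0,0]},{"linear": [0,0,0.25],"twist": [0,0,0]},{"linear": [0,0,0],"twist": [0,0,0]}])

```text
t: 35.7
eef_pos: [0.5691, 0.1144, 0.2424]
ee_rot: [-2.183, -2.259, 0.001]
wrist_force: [0.6, -0.4, -2.5]
width: 0.0171
grasp_force: 59.0
```

servo_tool(commands=[{"linear": [0,0,0.2],"twist": [0,0,0]},{"linear": [0,0,0.2],"twist": [0,0,0]},{"linear": [0,0,0.2],"twist": [0,0,0]},{"linear": [0,0,0],"twist": [0,0,0]}])

```text
t: 36.2
eef_pos: [0.5689, 0.1144, 0.2301]
ee_rot: [-2.182, -2.259, 0.001]
wrist_force: [-0.5, -0.2, -3.0]
width: 0.0172
grasp_force: 59.0
```

servo_tool(commands=[{"linear": [0,0,0.2],"twist": [0,0,0]},{"linear": [0,0,0.2],"twist": [0,0,0]},{"linear": [0,0,0.15],"twist": [0,0,0]},{"linear": [0,0,0.08],"twist": [0,0,0]},{"linear": [0,0,0],"twist": [0,0,0]}])

```text
t: 36.83
eef_pos: [0.5691, 0.1143, 0.2179]
ee_rot: [-2.183, -2.259, 0.0]
wrist_force: [0.2, 0.4, -2.5]
width: 0.0167
grasp_force: 59.0
```

servo_tool(commands=[{"linear": [0,0,0.06],"twist": [0,0,0]},{"linear": [0,0,0.04],"twist": [0,0,0]},{"linear": [0,0,0],"twist": [0,0,0]}])

```text
t: 37.2
eef_pos: [0.5693, 0.1144, 0.2163]
ee_rot: [2.183, 2.259, 0.0]
wrist_force: [-0.7, 0.3, -1.4]
width: 0.0167
grasp_force: 59.2
```

servo_tool(commands=[{"linear": [0,0,0.05],"twist": [0,0,0]},{"linear": [0,0,0.03],"twist": [0,0,0]},{"linear": [0,0,0],"twist": [0,0,0]}])

```text
t: 37.58
eef_pos: [0.5694, 0.1144, 0.2162]
ee_rot: [2.182, 2.259, 0.001]
wrist_force: [-5.2, -0.9, 8.0]
width: 0.0171
grasp_force: 60.6
```

Contact at z = 0.2162 against a predicted 0.2164, with 8 N upward. Releasing and retreating.

servo_tool(commands=[{"linear": [0,0,0],"twist": [0,0,0]},{"linear": [0,0,0],"twist": [0,0,0]},{"linear": [0,0,0],"twist": [0,0,0]},{"linear": [0,0,0],"twist": [0,0,0]},{"linear": [0,0,0],"twist": [0,0,0]},{"linear": [0,0,-0.5],"twist": [0,0,0]},{"linear": [0,0,-1],"twist": [0,0,0]},{"linear": [0,0,-1],"twist": [0,0,0]},{"linear": [0,0,-1],"twist": [0,0,0]},{"linear": [0,0,-1],"twist": [0,0,0]},{"linear": [0,0,-1],"twist": [0,0,0]},{"linear": [0,0,-1],"twist": [0,0,0]},{"linear": [0,0,0],"twist": [0,0,0]}], grip=1)

```text
t: 39.2
eef_pos: [0.57, 0.1144, 0.347]
ee_rot: [2.181, 2.257, 0.005]
wrist_force: [-0.2, -0.2, 0.3]
width: 0.085
grasp_force: 0.0
```

```bash
python3 - <<'E'
from h import *
np.set_printoptions(precision=4,suppress=True)
s=r.get_state();print(s['eef_pos'],s['wrist_force'],s['width'])
P=r.camera_params('wrist'); im=save('wrist','wend'); save('scene','send'); si=save('side','sideend')
# plate: bright low-saturation region, cast at plate top z=.136
hs=cv2.cvtColor(im,cv2.COLOR_RGB2HSV); g=cv2.cvtColor(im,cv2.COLOR_RGB2GRAY)
b=np.array([.5679,.1143]);a=np.radians(92);X=np.array([np.cos(a),np.sin(a)])
C=cv2.HoughCircles(cv2.medianBlur(g,3),cv2.HOUGH_GRADIENT,1,5,param1=80,param2=9,minRadius=9,maxRadius=17)[0]
for t in (.06,-.06):
    p=proj('wrist',[[*(b+t*X),.136]],P)[0]; print('exp',p)
    for k in C:
        if np.hypot(*(k[:2]-p))<8: print(k,ray('wrist',[k[:2]],.136,P)[0])
# side view: brass band and top of plate edges along column 324
a0=cv2.cvtColor(si,cv2.COLOR_RGB2HSV)
m=cv2.inRange(a0[150:200,300:350],(10,90,30),(32,255,255)); v=np.nonzero(m.sum(1)>8*255)[0]+150; print('brass rows',v.min(),v.max())
print('exp rows',proj('side',[(.569,.082,.08),(.569,.082,.102),(.569,.082,.124),(.569,.038,.128),(.569,.038,.136)])[:,1])
print(*g[::1,0][:1]); G=cv2.cvtColor(si,cv2.COLOR_RGB2GRAY)
for v in range(150,196,2): print(v,*G[v,308:342:3])
E
```

```text
[0.57   0.1144 0.347 ] [-0.186  -0.1556  0.2609] 0.08497663653064547
exp [312.9557 141.6963]
[312.5 141.5  14.1] [0.5655 0.1744 0.136 ]
exp [313.2232 299.8507]
[313.5 299.5  11.8] [0.5702 0.0546 0.136 ]
brass rows 181 190
exp rows [191.0619 181.8542 172.514  175.9991 172.4378]
168
150 109 90 82 86 67 10 2 146 168 164 77 84
152 155 156 157 167 123 9 8 115 133 134 105 94
154 171 172 160 164 132 15 20 108 138 139 139 137
156 153 139 128 164 144 9 8 130 164 146 157 158
158 138 143 118 103 85 5 36 63 104 113 158 158
160 165 165 119 103 100 18 102 80 102 136 160 158
162 165 165 114 103 101 67 79 98 102 138 159 159
164 92 91 94 100 103 69 56 96 102 138 159 160
166 84 85 77 102 102 62 55 92 102 101 131 160
168 84 41 75 110 111 85 60 101 108 109 40 159
170 83 61 114 178 179 68 51 95 177 179 64 139
172 86 71 101 176 179 165 122 155 156 159 107 124
174 85 86 76 101 105 103 104 102 99 96 104 116
176 161 128 70 87 90 85 78 87 84 75 78 95
178 160 122 67 73 74 71 74 72 69 66 78 89
180 72 72 69 75 76 70 77 74 74 73 96 107
182 163 124 56 62 71 66 75 74 64 54 112 126
184 113 97 58 62 65 63 77 64 64 57 107 129
186 112 97 57 62 66 63 78 64 62 58 96 113
188 114 92 60 62 66 64 77 65 62 58 100 116
190 95 88 70 68 69 66 77 72 69 75 95 113
192 60 47 67 67 72 72 78 73 68 66 49 32
194 53 43 67 70 71 71 76 76 71 68 48 34
```

The holes cast to the expected spots at plate height, 120 mm apart and yawed about 2°. The brass band rows 181–190 match a nested stack, and the gripper is clear. Handing in.

```bash
python3 -c "
from cell import r
print(r.finish_job())"
```

```text
the job is handed in; nothing more can be done
None
```

I handed the job in at about 39 s of the 61 s allowed. By my last measurements, the fine and coarse sieves are nested on the pan and the clamp plate rests flush over both rods. The gripper is clear, and the arm never touched the dish or jar; the hand-in returned no verdict.

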